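Pack a bottle and fold up a knock-down tote round it

TASK

Pack this reagent bottle for the cold store: lift it away from the end of the fold-flat tote, where it stands in the way, and stand it upright on the tote's floor. Fold all four hinged walls fully upright round it, so that the tote is a square open box with the corner wings of its two end walls closed round the outside of its two long walls. Leave the bottle standing inside, and do not disturb the other things on the bench.

Things in the scene. Friction and masses are not known exactly. Their poses are not given: they have to be found in the camera images.
- tote: Fold-flat tote of plain plastic sheet, about 1 kg, loose on rubber feet, four hinged walls splayed out round its floor. Origin: centre of its underside, at bench height; x across it to the long walls, y along it to the end walls, z up. Floor's upper face at z = 10 mm. Hinge lines 6 mm above the bench: long walls at x = +-50, end walls at y = +-77 mm. Erected it is 66 mm high, 92 x 146 mm inside.
- side_a (a joint): Angle of the long wall on the tote's +x side: 0 = flat outwards, 1.571 = fully upright (stop). 142 mm long, 4 mm thick, 60 mm from hinge line to free edge, which has a rounded rim 7 mm thick. The outer face lies in the hinge plane when upright. The stiff hinge (0.05 N m) stays where it is left; all walls start 0.5 to 0.85 rad up.
- side_b (a joint): The same for the long wall on the tote's -x side.
- end_a (a joint): Angle of the end wall on the tote's +y side, same sense. 114 mm wide, 60 mm from hinge line to rimmed free edge, 60 x 15 mm hand hole below the rim. On each edge a wing 20 mm deep stands square to it; as it rises the wings close round the outside of the long walls' ends and lock them, flared lips drawing them in. Raised before the long walls, it bars their way.
- end_b (a joint): The same for the end wall on the tote's -y side.
- side_a_rim (a point): Middle of the free edge (rim) of long wall side_a.
- side_b_rim (a point): Middle of the free edge (rim) of long wall side_b.
- end_a_rim (a point): Middle of the free edge (rim) of end wall end_a.
- end_b_rim (a point): Middle of the free edge (rim) of end wall end_b.
- bottle: Brown glass reagent bottle with a black screw cap, 54 mm in diameter, 93 mm high, 0.2 kg, standing on the bench close outside the rim of end wall end_b. Origin: centre of its underside, z up along the bottle.
- timer: Bystander: flat bench timer, 62 x 62 x 15 mm. Origin: centre of its underside.
- wash_bottle: Bystander: white wash bottle with a bent spout, 64 x 116 x 207 mm, standing. Origin: centre of its underside.
- dish: Bystander: petri dish, 90 mm in diameter, 16 mm high. Origin: centre of its underside.
There are look-alikes about, which are no part of the job. Leave any orange look-alike of the bottle alone.

How it is judged:
By the outcome, as a careful person would: the job done as asked, in the order asked, and still so for the second after the job is handed in, with the robot touching nothing.
It also fails if it takes over 72 s, if anything falls off the work surface, if the arm or the gripper's body presses on something with over 40 N, if the wrist force passes 120 N, or if a joint passes its speed limit or range.

ROBOT

A 6-joint arm with a two-finger parallel gripper is mounted at the origin on a cart in front of the work surface, level with it; the furniture and walls round the work are solid. World frame = base frame: x ahead of the robot, y to its left, z up, the work surface at z = 0. Lengths are in m, angles in rad, forces in N, time in s.
With the tool pointing down it reaches from about 0.375 to 0.9 m from the base axis. Payload 3.1 kg.
Tool frame: the origin (TCP) lies at the very end of the fingers, on their centre line; the grasp point (between the pads) lies hold_point_z behind it (hold_point_z is the distance from the TCP to the grasp point, in m); z points along the fingers, y is the line along which they close (so a half turn about z gives the same grasp; the last joint's range is limited). The gripper opens to 85 mm and grips with 20 to 120 N. Pads are 22 mm wide; open, the fingers measure 114 mm over their backs; the gripper's body (76 mm by 85 mm) begins 54 mm behind the grasp point. The pads swing forward as they close: fully open they stand 13 mm farther back than shut.
Start: joints at [-1.524, 0.527, 1.433, -0, 1.181, -0.178], TCP at [0.139, -0.609, 0.231] pointing down, gripper open.
Joint ranges: [-3.08, 3.08], [-0.75, 2.2], [0.22, 2.44], [-1.43, 4.57], [0, 2.65], [-2.85, 2.85]. Speed limits (rad/s): [2.79, 2.79, 3.14, 3.14, 3.14, 3.14].

INTERFACE

Orientations are given as [roll, pitch, yaw] about the fixed x, y, z axes, in that order (R = Rz(yaw) Ry(pitch) Rx(roll)).
In Python, from bench import get_state, capture, calibration, job_done, hold_point_z gives the robot as it stands.
- The arm moves only by the tool play_rows, never from a script. Its argument "motion" is a list of rows, each an object with "angular": the turn, a rotation vector about the tool's x, y, z in rad, a list of three; "translation": the shift along the tool's x, y, z in mm, a list of three; "fingers": the finger opening in mm, from 0 to 85.4. A call has 1 to 10 rows; each row shifts and turns the commanded pose from where the row before left it, along the tool's axes as they then stand; what a row does not reach is not made up. A row lasts 1/12 s, in which the tool goes at most 41.7 mm and 7.16 degrees, less where a joint would pass 70% of its speed; a pose out of reach is approached as far as the arm can. A call with a gripper value outside its range is refused whole. The fingers move at their own pace and stop on an object; "newtons" is the grip in N (left out, the last holds). Time passes only in rows, so rows that do not move let the fingers close. It gives the time, the measured TCP pose, the force, the opening and the grip force at its end, in the units of the state.
- get_state(): the state, without advancing time (a new reading comes with each control period).
- capture(name): name is "scene" or "side" or "wrist"; returns the picture (400x640x3 uint8, red, green, blue); there is no depth.
- calibration(name): a dict with "mtx" (3x3 intrinsics, pixels), "rvec" (rotation vector, rad) and "tvec" (3), from world to camera coordinates, as OpenCV has them. Camera axes: x right, y down, z forward; pixel columns grow to the right and rows downward; lengths in m; the calibration is good to about 2 mm. A picture is of the moment at which its call begins: read the wrist's pose just before it. calibration takes no time and is no camera call; for the wrist camera it gives the pose at the moment of the call.
- job_done(): hands the job in; it is judged then, once.
The state is a dict: "t": time; "joint_pos": joint angles; "joint_vel": joint speeds; "joint_efforts": joint torques, N m; "tool_pos": TCP position; "orientation": TCP orientation; "force": force on the tool from outside, world axes, zero at the start; "moment": the same for the moment, N m; "gripper_width": finger opening in m; "grip_force": force on a finger pad.
Only numpy, scipy, OpenCV 4.12 (cv2) and the standard library are available. Lean on these libraries where they do the work, as an engineer would, in place of code of your own. Each camera call takes 0.05 s, during which the arm holds its last target. There are 200 camera calls.

## Working session

There is one attempt and no reset: what is moved stays moved. The work goes in short steps, Python scripts to look and compute and a tool call to move; the robot and the scene stay as the last step left them, time stands still between calls to the robot, and variables do not carry over. Pictures are saved under pics/ and viewed, at most 10 in all, crops included, and the job is handed in when it is done.

Besides the shell and the picture viewer there is one more tool, called after ">>>" by a JSON object that holds its "api" and its "payload". play_rows: Moves the arm, as the interface text tells. Its arguments: {"type":"object","properties":{"motion":{"type":"array"},"newtons":{"type":"number"}},"required":["motion"]}

```bash
mkdir -p pics; ls; python3 - <<'E'
from bench import *
import cv2,numpy as np
print(get_state(),hold_point_z)
for n in("scene","side"):
    im=capture(n);cv2.imwrite(f"pics/{n}0.png",im[:,:,::-1]);c=calibration(n);R=cv2.Rodrigues(np.array(c["rvec"]))[0];print(n,c["mtx"],(-R.T@np.array(c["tvec"]).ravel()),R[2])
E
```

```text
pics
{'t': 0.0, 'joint_pos': array([-1.52453296e+00,  5.28464629e-01,  1.43388234e+00,  2.20031017e-05,
        1.18139413e+00, -1.78513972e-01]), 'joint_vel': array([ 0.00063048, -0.00025361, -0.0036452 ,  0.00019638, -0.0008433 ,
       -0.00052243]), 'joint_efforts': array([ 2.96210537e-04, -4.42349946e+01, -1.78027225e+01, -1.95611792e-04,
        8.42149981e-03, -5.75095044e-06]), 'tool_pos': array([ 0.139299  , -0.60855829,  0.23034091]), 'orientation': array([-3.13948196e+00, -4.01508136e-04,  2.24768539e-01]), 'force': array([ 0.50010813, -0.17249717,  0.03881157]), 'moment': array([ 0.03537939, -0.01554675,  0.01004347]), 'grip_force': 0.0, 'gripper_width': 0.08539825199764833} 0.0187
scene [[466.02247657   0.         317.6969135 ]
 [  0.         466.02247657 194.00057932]
 [  0.           0.           1.        ]] [-0.47519838  1.00148897  0.68027925] [ 0.62446414 -0.65170848 -0.43048879]
side [[484.87781837   0.         307.97623328]
 [  0.         484.87781837 201.39442911]
 [  0.           0.           1.        ]] [0.35997317 1.20009613 0.72643406] [ 0.05128528 -0.86123695 -0.50560927]
```

View pics/scene0.png

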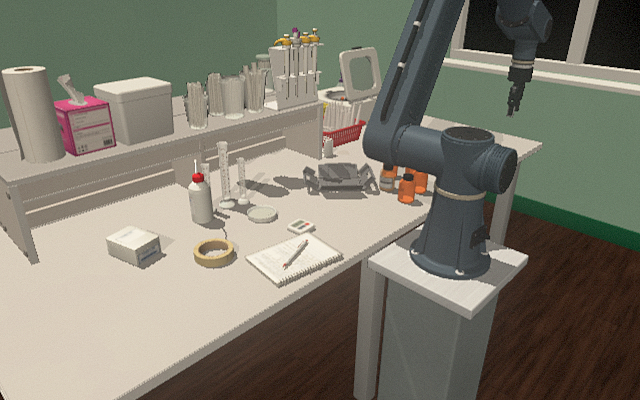

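View pics/side0.png

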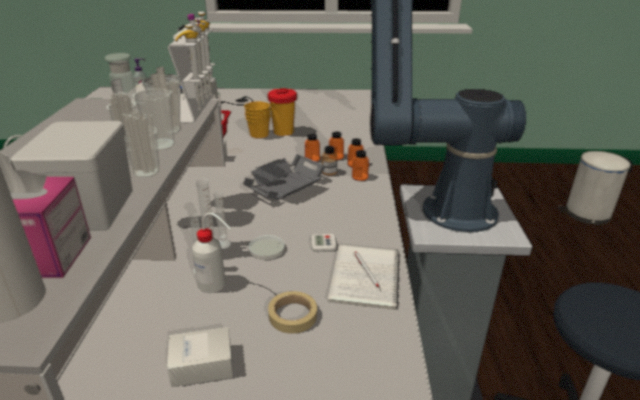

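The scene picture shows the grey tote at (341,180), with bottles at (388,178), (406,190) and (420,180). In the side picture the tote is at (287,180). The bottle candidates in the side picture are orange (313,148), (337,146), (356,150) and (360,166), and brown-grey (329,160) close to the tote's end. I take the brown one at (329,160). Next I locate it roughly and crop it.

```bash
cat > h.py <<'E'
from bench import *
import cv2,numpy as np
def ray(c,u,v):
    R=cv2.Rodrigues(np.array(c["rvec"],float))[0];t=np.array(c["tvec"],float).ravel()
    return -R.T@t,R.T@np.linalg.inv(c["mtx"])@np.array([u,v,1.])
def onz(c,u,v,z):
    o,d=ray(c,u,v);return o+d*(z-o[2])/d[2]
def tri(*obs):
    A=np.zeros((3,3));b=np.zeros(3);rs=[ray(*x) for x in obs]
    for o,d in rs:
        d=d/np.linalg.norm(d);P=np.eye(3)-np.outer(d,d);A+=P;b+=P@o
    p=np.linalg.solve(A,b);return p,max(np.linalg.norm(np.cross(p-o,d/np.linalg.norm(d))) for o,d in rs)
def proj(c,p): return cv2.projectPoints(np.array(p,float).reshape(-1,1,3),np.array(c["rvec"],float),np.array(c["tvec"],float),np.array(c["mtx"]),None)[0].reshape(-1,2)
E
python3 - <<'E'
from h import *
np.set_printoptions(precision=3,suppress=True)
c=calibration("side");s=calibration("scene")
for u,v,z in[(329,150,.093),(330,173,0),(287,182,.02),(313,137,.093),(337,134,.093),(356,141,.093),(360,153,.093)]:print(u,v,onz(c,u,v,z))
print('scene tote',onz(s,341,185,.02)); print(proj(s,[onz(c,329,150,.093)]))
w=calibration("wrist");o,d=ray(w,320,200);st=get_state();print('wristcam',o,d,w["mtx"][0],st["tool_pos"])
a=cv2.imread("pics/side0.png")[110:220,230:390];b=cv2.imread("pics/scene0.png")[130:240,290:450]
cv2.imwrite("pics/crop0.png",cv2.resize(np.hstack([a,b]),None,fx=2.5,fy=2.5,interpolation=cv2.INTER_CUBIC))
E
```

```text
329 150 [ 0.376 -0.202  0.093]
330 173 [ 0.372 -0.225  0.   ]
287 182 [ 0.503 -0.119  0.02 ]
313 137 [ 0.431 -0.304  0.093]
337 134 [ 0.351 -0.333  0.093]
356 141 [ 0.289 -0.276  0.093]
360 153 [ 0.279 -0.183  0.093]
scene tote [ 0.477 -0.107  0.02 ]
[[382.871 165.996]]
wristcam [ 0.205 -0.594  0.374] [-0.241 -0.067 -0.969] [325.558   0.    315.626] [ 0.139 -0.609  0.23 ]
```

View pics/crop0.png

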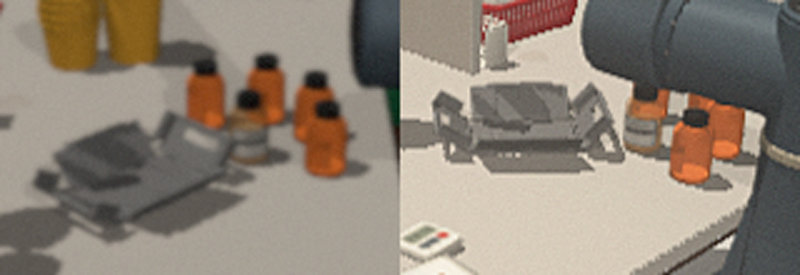

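The crop settles it: the brown bottle with the label, side (329,160) / scene (383,166–185), stands right at the tote's end. The others are plain orange look-alikes. I move the wrist camera over the tote.

>>> {"api": "play_rows", "payload": {"motion": [{"translation": [27, -27.5, -5], "angular": [0, 0, 0], "fingers": 85}, {"translation": [27, -27.5, -5], "angular": [0, 0, 0], "fingers": 85}, {"translation": [27, -27.5, -5], "angular": [0, 0, 0], "fingers": 85}, {"translation": [27, -27.5, -5], "angular": [0, 0, 0], "fingers": 85}, {"translation": [27, -27.5, -5], "angular": [0, 0, 0], "fingers": 85}, {"translation": [27, -27.5, -5], "angular": [0, 0, 0], "fingers": 85}, {"translation": [27, -27.5, -5], "angular": [0, 0, 0], "fingers": 85}]}}

```text
t: 0.68
tool_pos: [0.2811, -0.3775, 0.2662]
orientation: [-3.141, -0.0, 0.224]
force: [0.4, -0.3, 0.6]
gripper_width: 0.0845
grip_force: 0.0
```

>>> {"api": "play_rows", "payload": {"motion": [{"translation": [27, -27.5, -5], "angular": [0, 0, 0], "fingers": 85}, {"translation": [27, -27.5, -5], "angular": [0, 0, 0], "fingers": 85}, {"translation": [27, -27.5, -5], "angular": [0, 0, 0], "fingers": 85}, {"translation": [27, -27.5, -5], "angular": [0, 0, 0], "fingers": 85}, {"translation": [27, -27.5, -5], "angular": [0, 0, 0], "fingers": 85}, {"translation": [27, -27.5, -5], "angular": [0, 0, 0], "fingers": 85}, {"translation": [27, -27.5, -5], "angular": [0, 0, 0], "fingers": 85}, {"translation": [0, 0, 0], "angular": [0, 0, 0], "fingers": 85}, {"translation": [0, 0, 0], "angular": [0, 0, 0], "fingers": 85}]}}

```text
t: 1.43
tool_pos: [0.4225, -0.1477, 0.3013]
orientation: [3.141, 0.0, 0.23]
force: [-0.8, -0.5, -0.2]
gripper_width: 0.0851
grip_force: 0.0
```

```bash
python3 - <<'E'
from h import *
import pickle
c=calibration("wrist");im=capture("wrist");cv2.imwrite("pics/w1.png",im[:,:,::-1]);pickle.dump(c,open("w1.pkl","wb"));s=get_state();print(s["tool_pos"],s["orientation"],s["joint_pos"])
E
```

```text
[ 0.42194794 -0.14897605  0.3011018 ] [3.14151407e+00 7.37232823e-04 2.27442593e-01] [-5.89675710e-01  1.94809346e-01  1.76230508e+00 -6.38283000e-04
  1.18492550e+00  7.53918355e-01]
```

View pics/w1.png

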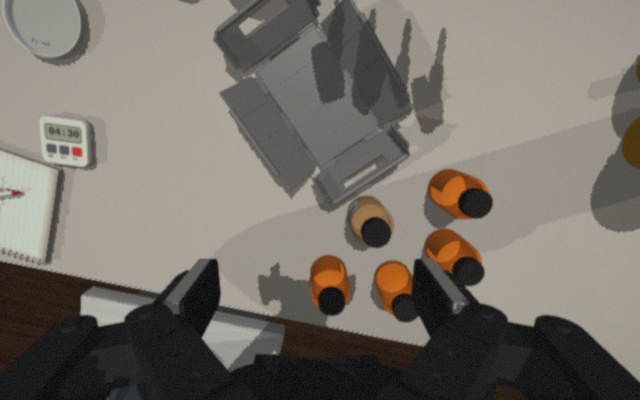

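The wrist picture shows the tote tilted about its floor centre at (335,95). The brown bottle stands outside its near end, with body at (370,215) and cap at (376,232). Orange bottles are at (460,192), (455,255), (395,290) and (330,285), and the timer is at (67,142). I take a second view 90 mm further on.

>>> {"api": "play_rows", "payload": {"motion": [{"translation": [30, 0, 0], "angular": [0, 0, 0], "fingers": 85}, {"translation": [30, 0, 0], "angular": [0, 0, 0], "fingers": 85}, {"translation": [30, 0, 0], "angular": [0, 0, 0], "fingers": 85}, {"translation": [0, 0, 0], "angular": [0, 0, 0], "fingers": 85}, {"translation": [0, 0, 0], "angular": [0, 0, 0], "fingers": 85}]}}

```text
t: 1.9
tool_pos: [0.5098, -0.1311, 0.3004]
orientation: [-3.141, 0.002, 0.224]
force: [-0.5, -1.2, -0.5]
gripper_width: 0.0848
grip_force: 0.0
```

```bash
python3 - <<'E'
from h import *
import pickle
c=calibration("wrist");im=capture("wrist");cv2.imwrite("pics/w2.png",im[:,:,::-1]);pickle.dump(c,open("w2.pkl","wb"));s=get_state();print(s["tool_pos"],s["orientation"])
a=cv2.imread("pics/w1.png")[0:260,200:500];b=im[40:300,200:500,::-1]
cv2.imwrite("pics/crop1.png",cv2.resize(np.vstack([a]),None,fx=2,fy=2,interpolation=cv2.INTER_CUBIC))
cv2.imwrite("pics/crop2.png",cv2.resize(np.vstack([b]),None,fx=2.3,fy=2.3,interpolation=cv2.INTER_CUBIC))
E
```

```text
[ 0.50872897 -0.13084292  0.30038339] [-3.14046210e+00  2.39573830e-03  2.23124033e-01]
```

View pics/crop2.png

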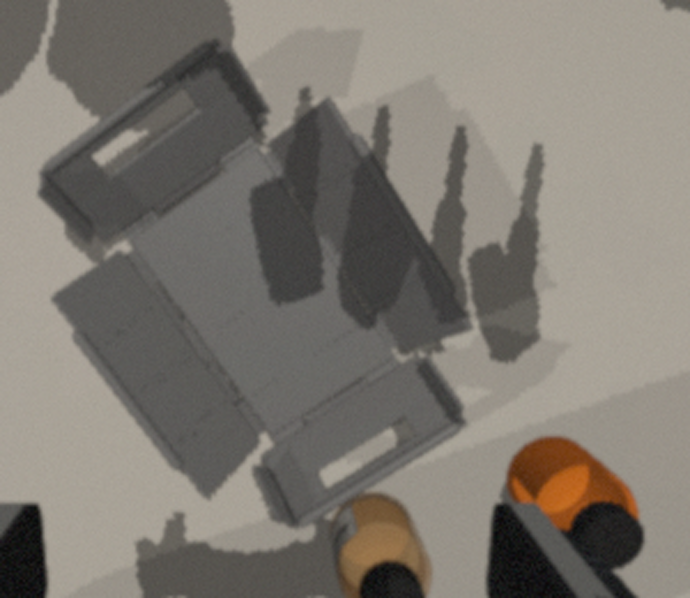

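In this second view the floor corners, in full-picture pixels, are (256,142), (311,103), (372,193) and (315,231). Bottle cap is at (369,292). The image left wall is side_b, the right one side_a, the near one end_b.

```bash
cat >> h.py <<'E'
np.set_printoptions(precision=4,suppress=True)
E
python3 - <<'E'
from h import *
import pickle
c1=pickle.load(open("w1.pkl","rb"));c2=pickle.load(open("w2.pkl","rb"))
pts=np.array([(130,235),(255,145),(395,352),(265,440)])/2.3+[200,40]
P=np.array([onz(c2,u,v,.010) for u,v in pts]);print(P,[np.linalg.norm(P[i]-P[i-1]) for i in range(4)],P.mean(0))
# patch match (tracking) of corners & rims into view 1 for height
g1=cv2.imread("pics/w1.png",0);g2=cv2.imread("pics/w2.png",0)
names=["f0","f1","f2","f3","sb0","sb1","ea0","eb0","eb1"]
q=np.array([(130,235),(255,145),(395,352),(265,440),(62,305),(208,490),(45,175),(265,475),(300,522),(460,420),(328,102),(465,320)])/2.3+[200,40]
for u,v in q:
    g=proj(c1,[onz(c2,u,v,.02)])[0]
    iu,iv=int(round(u)),int(round(v));t=g2[iv-9:iv+10,iu-9:iu+10]
    x0,y0=int(g[0])-20,int(g[1])-30;x0=max(x0,0);y0=max(y0,0)
    m=cv2.matchTemplate(g1[y0:y0+60,x0:x0+40],t,cv2.TM_CCOEFF_NORMED);_,mx,_,l=cv2.minMaxLoc(m)
    p=(x0+l[0]+9+u-iu,y0+l[1]+9+v-iv)
    print((u.round(),v.round()),np.round(p),round(mx,2),tri((c1,*p),(c2,u,v)))
# cap: dark blobs
for c,f,r in((c1,"pics/w1.png",(350,210,400,255)),(c2,"pics/w2.png",(345,280,395,325))):
    g=cv2.imread(f,0);x0,y0,x1,y1=r;m=(g[y0:y1,x0:x1]<45).astype(np.uint8)
    n,l,s,ce=cv2.connectedComponentsWithStats(m);k=1+np.argmax(s[1:,4]);print(f,s[k],ce[k]+[x0,y0])
E
```

```text
[[ 0.5253 -0.0475  0.01  ]
 [ 0.5889 -0.1064  0.01  ]
 [ 0.4928 -0.2132  0.01  ]
 [ 0.4214 -0.1501  0.01  ]] [np.float64(0.14601799609420196), np.float64(0.08661524041856672), np.float64(0.14367577637439977), np.float64(0.09529069904721783)] [ 0.5071 -0.1293  0.01  ]
(np.float64(257.0), np.float64(142.0)) [256.  70.] 0.87 (array([ 0.5246, -0.0464,  0.005 ]), np.float64(0.00035645246869639023))
(np.float64(311.0), np.float64(103.0)) [314.  25.] 0.89 (array([ 0.5887, -0.1064,  0.014 ]), np.float64(4.878455433731799e-05))
(np.float64(372.0), np.float64(193.0)) [377. 128.] 0.84 (array([ 0.4914, -0.2145,  0.003 ]), np.float64(0.0002835354828729677))
(np.float64(315.0), np.float64(231.0)) [317. 169.] 0.9 (array([ 0.421 , -0.1501,  0.0091]), np.float64(8.21675686888358e-05))
(np.float64(227.0), np.float64(173.0)) [224.  97.] 0.99 (array([ 0.4848, -0.0236,  0.0454]), np.float64(0.000305070714793083))
(np.float64(290.0), np.float64(253.0)) [291. 194.] 0.99 (array([ 0.3783, -0.123 ,  0.0039]), np.float64(0.00026887420175787283))
(np.float64(220.0), np.float64(116.0)) [217.  33.] 0.99 (array([ 0.5494, -0.0045,  0.043 ]), np.float64(0.00019638392006140673))
(np.float64(315.0), np.float64(247.0)) [317. 189.] 0.9 (array([ 0.3917, -0.1569, -0.0072]), np.float64(9.348346904452489e-05))
(np.float64(330.0), np.float64(267.0)) [339. 209.] 0.72 (array([ 0.3759, -0.1874,  0.0172]), np.float64(0.004399172354781381))
(np.float64(400.0), np.float64(223.0)) [408. 154.] 0.96 (array([ 0.4707, -0.2507,  0.0482]), np.float64(0.0003254045211218282))
(np.float64(343.0), np.float64(84.0)) [357.   9.] 0.72 (array([ 0.6212, -0.1467, -0.0039]), np.float64(0.005634610332803773))
(np.float64(402.0), np.float64(179.0)) [409. 112.] 0.88 (array([ 0.5202, -0.2489,  0.007 ]), np.float64(0.00018066961629883345))
pics/w1.png [ 11   8  29  29 640] [375.2203 231.9328]
pics/w2.png [ 11   5  28  28 596] [369.7299 298.4379]
```

```bash
python3 - <<'E'
from h import *
import pickle
c1=pickle.load(open("w1.pkl","rb"));c2=pickle.load(open("w2.pkl","rb"))
print("cap",tri((c1,375.2,231.9),(c2,369.7,298.4)))
for z in(.093,.085):print(onz(c1,375.2,231.9,z),onz(c2,369.7,298.4,z))
# side-view check of floor centre / bottle
s=calibration("side");print("bottle top in side",proj(s,[[.376,-.205,.093],[.376,-.205,0]]))
C=np.array([.507,-.129,0]);a=np.radians(46.6);Y=np.array([np.cos(a),np.sin(a),0]);X=np.array([Y[1],-Y[0],0])
# predicted hinge/floor corners vs picture
for sx in(-1,1):
  for sy in(-1,1):print(sx,sy,proj(c2,[C+X*.046*sx+Y*.073*sy+[0,0,.01],C+X*.05*sx+Y*.077*sy+[0,0,.006]]).round(1).tolist())
# bottle brown contour base: hue mask in both views
for f in("pics/w1.png","pics/w2.png"):
    h=cv2.cvtColor(cv2.imread(f),cv2.COLOR_BGR2HSV);m=cv2.inRange(h,(8,60,90),(22,165,255))
    n,l,st,ce=cv2.connectedComponentsWithStats(m)
    for k in range(1,n):
        if st[k,4]>150:print(f,st[k],ce[k])
E
```

```text
cap (array([ 0.3759, -0.2305,  0.0834]), np.float64(4.8549187878702246e-05))
[ 0.3789 -0.228   0.093 ] [ 0.3812 -0.2274  0.093 ]
[ 0.3764 -0.2301  0.085 ] [ 0.3767 -0.23    0.085 ]
bottle top in side [[328.9531 149.5643]
 [328.5214 175.7588]]
-1 -1 [[315.8, 230.0], [315.0, 232.7]]
-1 1 [[253.9, 142.8], [250.2, 141.7]]
1 -1 [[371.6, 194.9], [375.1, 195.0]]
1 1 [[312.1, 101.9], [313.0, 97.4]]
pics/w1.png [427 169  62  51 219] [451.8082 191.2511]
pics/w1.png [351 196  43  50 896] [368.6629 214.3482]
pics/w1.png [424 228  58  43 169] [448.0296 244.5089]
pics/w2.png [420 230  58  41 172] [444.6337 246.6337]
pics/w2.png [ 348  254   40   53 1039] [365.359  275.6304]
```

>>> {"api": "play_rows", "payload": {"motion": [{"translation": [0, 0, 0], "angular": [0, 0, -0.118], "fingers": 85}, {"translation": [0, 0, 0], "angular": [0, 0, -0.118], "fingers": 85}, {"translation": [0, 0, 0], "angular": [0, 0, -0.118], "fingers": 85}, {"translation": [0, 0, 0], "angular": [0, 0, -0.118], "fingers": 85}, {"translation": [0, 0, 0], "angular": [0, 0, -0.118], "fingers": 85}]}}

```text
t: 2.37
tool_pos: [0.5077, -0.1307, 0.3011]
orientation: [-3.14, 0.001, 0.818]
force: [0.1, 0.3, 0.3]
gripper_width: 0.0849
grip_force: 0.0
```

>>> {"api": "play_rows", "payload": {"motion": [{"translation": [-32.5, -6, 22], "angular": [0, 0, 0], "fingers": 85}, {"translation": [-32.5, -6, 22], "angular": [0, 0, 0], "fingers": 85}, {"translation": [-32.5, -6, 22], "angular": [0, 0, 0], "fingers": 85}, {"translation": [-32.5, -6, 22], "angular": [0, 0, 0], "fingers": 85}, {"translation": [-32.5, -6, 22], "angular": [0, 0, 0], "fingers": 85}, {"translation": [0, 0, 0], "angular": [0, 0, 0], "fingers": 85}, {"translation": [0, 0, 0], "angular": [0, 0, 0], "fingers": 85}, {"translation": [0, 0, 0], "angular": [0, 0, 0], "fingers": 85}]}}

```text
t: 3.03
tool_pos: [0.3759, -0.2279, 0.1917]
orientation: [3.141, -0.0, 0.812]
force: [-0.1, 0.2, 0.5]
gripper_width: 0.0851
grip_force: 0.0
```

```bash
python3 - <<'E'
from h import *
import pickle
s=get_state();print(s["tool_pos"],s["orientation"],s["joint_pos"])
c=calibration("wrist");im=capture("wrist");cv2.imwrite("pics/w3.png",im[:,:,::-1]);pickle.dump(c,open("w3.pkl","wb"))
print("pred cap",proj(c,[[.3765,-.230,.085],[.3765,-.23,.093]]))
C=np.array([.507,-.129,0]);a=np.radians(46.6);Y=np.array([np.cos(a),np.sin(a),0]);X=np.array([Y[1],-Y[0],0])
for sx,sy in((-1,-1),(1,-1),(1,1),(-1,1)):
  p=proj(c,[C+X*.046*sx+Y*.073*sy+[0,0,.01]])[0];print(p);cv2.circle(im,tuple(int(v) for v in p),3,(255,0,0),1)
cv2.circle(im,tuple(int(v) for v in proj(c,[[.3765,-.23,.093]])[0]),3,(0,255,0),1)
cv2.imwrite("pics/w3m.png",im[:,:,::-1])
E
```

```text
[ 0.3759 -0.2279  0.1917] [ 3.1412 -0.0002  0.8122] [-0.8005  0.3445  1.9247  0.0002  0.8721 -0.042 ]
pred cap [[318.7846 205.6113]
 [318.8804 208.3619]]
[296.4256  92.6487]
[393.7881  92.5438]
[405.1286 -95.0106]
[293.4158 -94.869 ]
```

View pics/w3m.png

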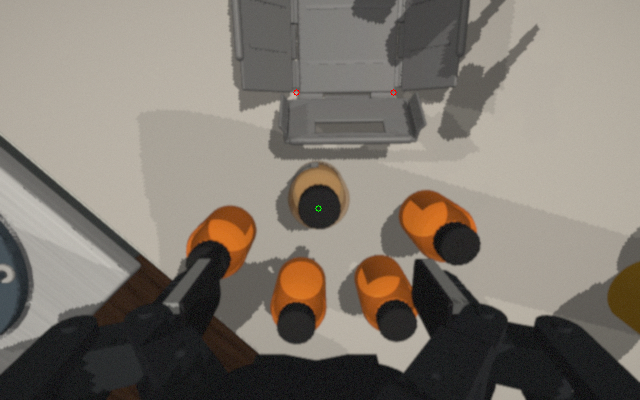

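The marks fit: the cap centre is at (319,208) and the hinge-side floor corners at (296,92) and (394,92). Right orange cap is at (458,243). I check its clearance numerically.

```bash
python3 - <<'E'
from h import *
import pickle
c1=pickle.load(open("w1.pkl","rb"));c3=pickle.load(open("w3.pkl","rb"))
a=np.radians(46.6);Y=np.array([np.cos(a),np.sin(a),0]);X=np.array([Y[1],-Y[0],0])
for p,q in(((475,202),(458,243)),((331,300),(209,260)),((376,232),(319,208))):
    r=tri((c1,*p),(c3,*q))[0];d=r-np.array([.3762,-.229,0]);print(r,"rel tote x,y",d@X,d@Y)
E
```

```text
[ 0.4378 -0.3297  0.0885] rel tote x,y 0.11389096981257957 -0.030854151903965905
[ 0.2783 -0.201   0.0871] rel tote x,y -0.09039544935147517 -0.04687871658692058
[ 0.3735 -0.2336  0.0757] rel tote x,y 0.0012282544870528128 -0.005161191248617686
```

>>> {"api": "play_rows", "payload": {"motion": [{"translation": [-1, 0, 25], "angular": [0, 0, 0], "fingers": 76}, {"translation": [0, 0, 30], "angular": [0, 0, 0], "fingers": 76}, {"translation": [0, 0, 30], "angular": [0, 0, 0], "fingers": 76}, {"translation": [0, 0, 30], "angular": [0, 0, 0], "fingers": 76}, {"translation": [0, 0, 25], "angular": [0, 0, 0], "fingers": 76}, {"translation": [0, 0, 15], "angular": [0, 0, 0], "fingers": 76}, {"translation": [0, 0, 6], "angular": [0, 0, 0], "fingers": 76}, {"translation": [0, 0, 0], "angular": [0, 0, 0], "fingers": 76}]}}

```text
t: 3.75
tool_pos: [0.3765, -0.2275, 0.0297]
orientation: [-3.141, -0.0, 0.817]
force: [-1.2, 0.4, -0.2]
gripper_width: 0.0761
grip_force: 0.0
```

>>> {"api": "play_rows", "payload": {"motion": [{"translation": [0, 0, 0], "angular": [0, 0, 0], "fingers": 45}, {"translation": [0, 0, 0], "angular": [0, 0, 0], "fingers": 45}, {"translation": [0, 0, 0], "angular": [0, 0, 0], "fingers": 45}, {"translation": [0, 0, 0], "angular": [0, 0, 0], "fingers": 45}, {"translation": [0, 0, 0], "angular": [0, 0, 0], "fingers": 45}, {"translation": [0, 0, 0], "angular": [0, 0, 0], "fingers": 45}, {"translation": [0, 0, 0], "angular": [0, 0, 0], "fingers": 45}], "newtons": 30}}

```text
t: 4.33
tool_pos: [0.3768, -0.2287, 0.0317]
orientation: [3.138, -0.0, 0.814]
force: [2.1, 1.5, 7.4]
gripper_width: 0.0521
grip_force: 32.2
```

>>> {"api": "play_rows", "payload": {"motion": [{"translation": [0, 0, -8], "angular": [0, 0, 0], "fingers": 45}, {"translation": [0, 0, -20], "angular": [0, 0, 0], "fingers": 45}, {"translation": [0, 0, -20], "angular": [0, 0, 0], "fingers": 45}, {"translation": [0, 0, -20], "angular": [0, 0, 0], "fingers": 45}, {"translation": [0, 0, -15], "angular": [0, 0, 0], "fingers": 45}, {"translation": [0, 0, -7], "angular": [0, 0, 0], "fingers": 45}, {"translation": [0, 0, 0], "angular": [0, 0, 0], "fingers": 45}]}}

```text
t: 4.92
tool_pos: [0.3763, -0.2285, 0.122]
orientation: [3.138, 0.0, 0.815]
force: [0.0, -0.3, -1.9]
gripper_width: 0.0524
grip_force: 32.5
```

>>> {"api": "play_rows", "payload": {"motion": [{"translation": [10, 2, 0], "angular": [0, 0, 0], "fingers": 45}, {"translation": [20, 3, 0], "angular": [0, 0, 0], "fingers": 45}, {"translation": [25, 4, 0], "angular": [0, 0, 0], "fingers": 45}, {"translation": [25, 4, 0], "angular": [0, 0, 0], "fingers": 45}, {"translation": [25, 4, 0], "angular": [0, 0, 0], "fingers": 45}, {"translation": [25, 4, 0], "angular": [0, 0, 0], "fingers": 45}, {"translation": [20, 3, 0], "angular": [0, 0, 0], "fingers": 45}, {"translation": [12, 2, 0], "angular": [0, 0, 0], "fingers": 45}, {"translation": [0, 0, 0], "angular": [0, 0, 0], "fingers": 45}, {"translation": [0, 0, 0], "angular": [0, 0, 0], "fingers": 45}]}}

```text
t: 5.75
tool_pos: [0.5053, -0.1271, 0.1193]
orientation: [-3.139, 0.001, 0.817]
force: [-0.8, 0.3, -1.9]
gripper_width: 0.0528
grip_force: 32.4
```

```bash
python3 - <<'E'
from h import *
import pickle
s=get_state();print(s["tool_pos"],s["orientation"],s["gripper_width"],s["force"])
im=[capture(n)[y:y+130,x:x+170,::-1] for n,x,y in(("side",220,90),("scene",280,100))]
cv2.imwrite("pics/lift.png",cv2.resize(np.hstack(im),None,fx=2.3,fy=2.3,interpolation=cv2.INTER_CUBIC))
E
```

```text
[ 0.5053 -0.1271  0.1193] [-3.1393  0.0011  0.8165] 0.05278211443331506 [-0.7574  0.2961 -1.8993]
```

View pics/lift.png

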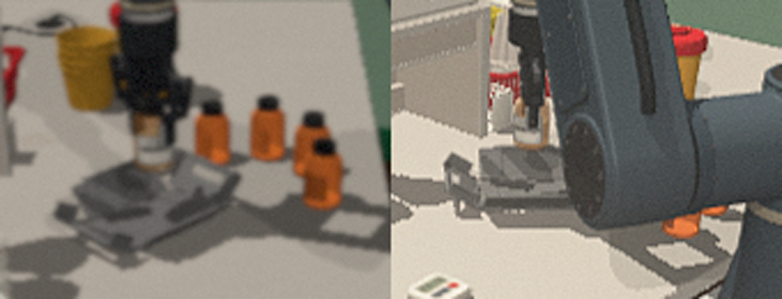

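The bottle is held upright over the tote: at (155,140) in the left half of the picture and (530,130) in the right. The orange bottles have not moved. I lower it until it touches.

>>> {"api": "play_rows", "payload": {"motion": [{"translation": [0, 2, 15], "angular": [0, 0, 0], "fingers": 45}, {"translation": [0, 0, 20], "angular": [0, 0, 0], "fingers": 45}, {"translation": [0, 0, 20], "angular": [0, 0, 0], "fingers": 45}, {"translation": [0, 0, 12], "angular": [0, 0, 0], "fingers": 45}, {"translation": [0, 0, 6], "angular": [0, 0, 0], "fingers": 45}, {"translation": [0, 0, 3], "angular": [0, 0, 0], "fingers": 45}, {"translation": [0, 0, 1], "angular": [0, 0, 0], "fingers": 45}, {"translation": [0, 0, 0], "angular": [0, 0, 0], "fingers": 45}, {"translation": [0, 0, 0], "angular": [0, 0, 0], "fingers": 45}]}}

```text
t: 6.6
tool_pos: [0.5077, -0.1298, 0.044]
orientation: [3.14, -0.0, 0.814]
force: [0.4, -0.9, -2.6]
gripper_width: 0.0524
grip_force: 32.4
```

>>> {"api": "play_rows", "payload": {"motion": [{"translation": [0, 0, 1], "angular": [0, 0, 0], "fingers": 45}, {"translation": [0, 0, 1], "angular": [0, 0, 0], "fingers": 45}, {"translation": [0, 0, 1], "angular": [0, 0, 0], "fingers": 45}, {"translation": [0, 0, 0], "angular": [0, 0, 0], "fingers": 45}, {"translation": [0, 0, 0], "angular": [0, 0, 0], "fingers": 45}]}}

```text
t: 7.02
tool_pos: [0.5077, -0.1295, 0.0416]
orientation: [3.14, -0.0, 0.815]
force: [-1.4, 0.2, 6.8]
gripper_width: 0.0525
grip_force: 33.3
```

>>> {"api": "play_rows", "payload": {"motion": [{"translation": [0, 0, 0], "angular": [0, 0, 0], "fingers": 74}, {"translation": [0, 0, 0], "angular": [0, 0, 0], "fingers": 74}, {"translation": [0, 0, 0], "angular": [0, 0, 0], "fingers": 74}, {"translation": [0, 0, -10], "angular": [0, 0, 0], "fingers": 74}, {"translation": [0, 0, -25], "angular": [0, 0, 0], "fingers": 74}, {"translation": [0, 0, -25], "angular": [0, 0, 0], "fingers": 74}, {"translation": [0, 0, -25], "angular": [0, 0, 0], "fingers": 74}, {"translation": [0, 0, -25], "angular": [0, 0, 0], "fingers": 74}]}}

```text
t: 7.68
tool_pos: [0.507, -0.1292, 0.1519]
orientation: [-3.141, 0.0, 0.815]
force: [-0.2, 0.0, 0.9]
gripper_width: 0.0735
grip_force: 0.0
```

>>> {"api": "play_rows", "payload": {"motion": [{"translation": [0, -25, 0], "angular": [0, 0, 0], "fingers": 0}, {"translation": [0, -30, 0], "angular": [0, 0, 0], "fingers": 0}, {"translation": [0, -30, 0], "angular": [0, 0, 0], "fingers": 0}, {"translation": [0, -30, 0], "angular": [0, 0, 0], "fingers": 0}, {"translation": [0, -15, 0], "angular": [0, 0, 0], "fingers": 0}, {"translation": [0, 0, 0], "angular": [0, 0, 0], "fingers": 0}, {"translation": [0, 0, 0], "angular": [0, 0, 0], "fingers": 0}, {"translation": [0, 0, 0], "angular": [0, 0, 0], "fingers": 0}]}}

```text
t: 8.35
tool_pos: [0.4146, -0.0411, 0.1509]
orientation: [3.138, -0.001, 0.815]
force: [0.7, -0.0, 0.4]
gripper_width: -0.0003
grip_force: 0.0
```

```bash
cat >> h.py <<'E'
C=np.array([.507,-.129,0]);_a=np.radians(46.6);Y=np.array([np.cos(_a),np.sin(_a),0]);X=np.array([Y[1],-Y[0],0])
def ts():
    s=get_state();d=s["tool_pos"]-C;print("tote x,y,z",d@X,d@Y,d[2],"F",s["force"]@X,s["force"]@Y,s["force"][2],"ori",s["orientation"],"w",s["gripper_width"],"t",s["t"])
E
python3 - <<'E'
from h import *
ts()
c=calibration("wrist");im=capture("wrist");cv2.imwrite("pics/w4.png",im[:,:,::-1])
E
```

```text
tote x,y,z -0.12753227988881308 0.0003665075235718962 0.15090431770708296 F 0.5706530599058376 0.4708383099809278 0.4339040201869545 ori [ 3.1384 -0.0012  0.8148] w -0.00027987328261027913 t 8.35
```

View pics/w4.png

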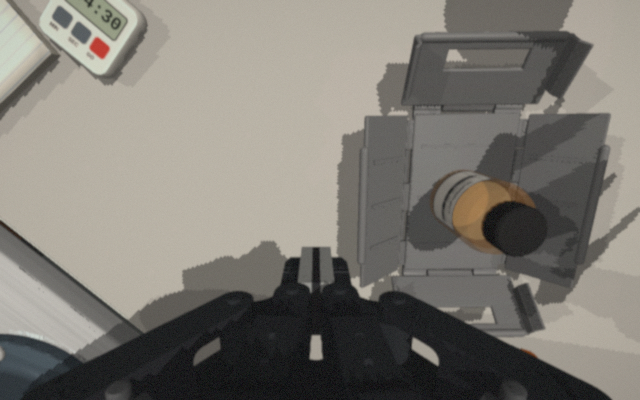

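The bottle stands on the floor with its base near (462,195), about midway between the hinge lines at 407 and 520. The closed fingertips at (316,262) are clear of side_b's rim at x≈362. I lower and sweep side_b inward.

>>> {"api": "play_rows", "payload": {"motion": [{"translation": [0, 0, 30], "angular": [0, 0, 0], "fingers": 0}, {"translation": [0, 0, 35], "angular": [0, 0, 0], "fingers": 0}, {"translation": [0, 0, 35], "angular": [0, 0, 0], "fingers": 0}, {"translation": [0, 0, 20], "angular": [0, 0, 0], "fingers": 0}, {"translation": [0, 0, 5], "angular": [0, 0, 0], "fingers": 0}, {"translation": [0, 0, 0], "angular": [0, 0, 0], "fingers": 0}]}}

```text
t: 8.9
tool_pos: [0.413, -0.0407, 0.0238]
orientation: [-3.139, 0.001, 0.814]
force: [-0.2, 1.0, 1.0]
gripper_width: 0.0001
grip_force: 0.0
```

>>> {"api": "play_rows", "payload": {"motion": [{"translation": [0, 5, 0], "angular": [0, 0, 0], "fingers": 0}, {"translation": [0, 7, -2], "angular": [0, 0, 0], "fingers": 0}, {"translation": [0, 7, -4], "angular": [0, 0, 0], "fingers": 0}, {"translation": [0, 7, -4], "angular": [0, 0, 0], "fingers": 0}, {"translation": [0, 7, -4], "angular": [0, 0, 0], "fingers": 0}, {"translation": [0, 7, -4], "angular": [0, 0, 0], "fingers": 0}, {"translation": [0, 6, -3], "angular": [0, 0, 0], "fingers": 0}, {"translation": [0, 5, -2], "angular": [0, 0, 0], "fingers": 0}, {"translation": [0, 3, -1], "angular": [0, 0, 0], "fingers": 0}, {"translation": [0, 0, 0], "angular": [0, 0, 0], "fingers": 0}]}}

```text
t: 9.73
tool_pos: [0.4538, -0.0784, 0.05]
orientation: [3.138, -0.001, 0.814]
force: [-0.9, -0.5, 0.1]
gripper_width: 0.0001
grip_force: 0.0
```

```bash
python3 - <<'E'
from h import *
ts()
E
```

```text
tote x,y,z -0.07343894556966643 0.00018421579923151576 0.05003587111836039 F -0.3004576922768186 -0.972324582945866 0.1292298450197172 ori [ 3.1379 -0.0012  0.8143] w 0.00013734342607368656 t 9.7333
```

Continue inward in small steps, watching the force.

>>> {"api": "play_rows", "payload": {"motion": [{"translation": [0, 3, 0], "angular": [0, 0, 0], "fingers": 0}, {"translation": [0, 2, 0], "angular": [0, 0, 0], "fingers": 0}, {"translation": [0, 2, 0], "angular": [0, 0, 0], "fingers": 0}, {"translation": [0, 1, 0], "angular": [0, 0, 0], "fingers": 0}, {"translation": [0, 0, 0], "angular": [0, 0, 0], "fingers": 0}]}}

```text
t: 10.15
tool_pos: [0.4579, -0.0828, 0.0491]
orientation: [-3.142, 0.0, 0.815]
force: [0.1, 0.7, 0.5]
gripper_width: 0.0002
grip_force: 0.1
```

```bash
python3 - <<'E'
from h import *
ts()
E
```

```text
tote x,y,z -0.06737103662355778 -0.00018597554533640592 0.04909625265435297 F -0.40132320607392935 0.6425280488282457 0.4846960608164229 ori [-3.1415  0.0001  0.8148] w 0.00022280688617160862 t 10.15
```

>>> {"api": "play_rows", "payload": {"motion": [{"translation": [0, 2, 0], "angular": [0, 0, 0], "fingers": 0}, {"translation": [0, 0, 0], "angular": [0, 0, 0], "fingers": 0}]}}

```text
t: 10.32
tool_pos: [0.4594, -0.0842, 0.0492]
orientation: [3.141, 0.0, 0.815]
force: [-0.1, -0.2, -0.8]
gripper_width: 0.0002
grip_force: 0.2
```

```bash
python3 - <<'E'
from h import *
ts()
im=[capture(n)[y:y+130,x:x+170,::-1] for n,x,y in(("side",220,90),("scene",280,100))]
im.append(capture("wrist")[:,:,::-1])
a=cv2.resize(np.hstack(im[:2]),(640,245),interpolation=cv2.INTER_CUBIC)
cv2.imwrite("pics/sb.png",np.vstack([a,im[2][:340]]))
E
```

```text
tote x,y,z -0.06530844615351955 -0.00015549303173284512 0.04919744148472725 F 0.04402458552663019 -0.22772262704485624 -0.8372177597650338 ori [3.1415 0.     0.8149] w 0.0001585234902148641 t 10.3167
```

View pics/sb.png

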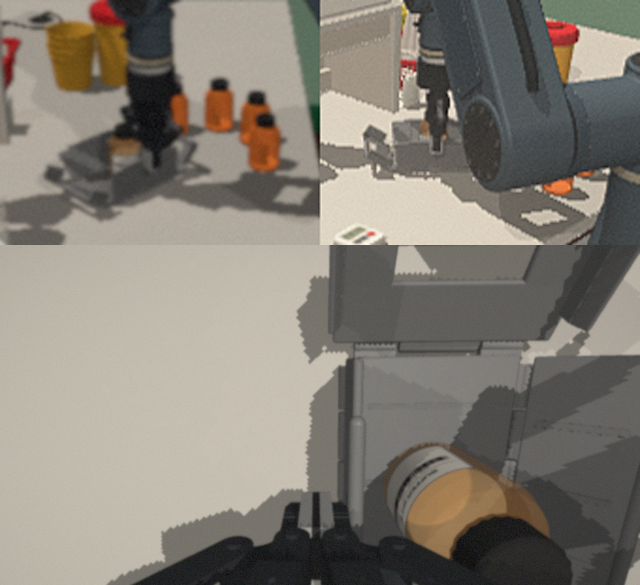

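side_b looks upright: its rim shows edge-on at x≈357 in the wrist view, which works out at tote x ≈ -48. The bottle is standing. I push gently to feel the stop, using force readings from here on because few views are left.

>>> {"api": "play_rows", "payload": {"motion": [{"translation": [0, 1.5, 0], "angular": [0, 0, 0], "fingers": 0}, {"translation": [0, 1.5, 0], "angular": [0, 0, 0], "fingers": 0}, {"translation": [0, 0, 0], "angular": [0, 0, 0], "fingers": 0}]}}

```text
t: 10.72
tool_pos: [0.4605, -0.0854, 0.0493]
orientation: [-3.139, 0.0, 0.815]
force: [-0.7, 3.4, 2.2]
gripper_width: -0.0003
grip_force: 1.7
```

>>> {"api": "play_rows", "payload": {"motion": [{"translation": [0, 1.5, 0], "angular": [0, 0, 0], "fingers": 0}, {"translation": [0, 0, 0], "angular": [0, 0, 0], "fingers": 0}]}}

```text
t: 10.88
tool_pos: [0.4605, -0.0856, 0.0492]
orientation: [-3.137, 0.001, 0.815]
force: [-2.1, 6.2, 3.7]
gripper_width: 0.0002
grip_force: 3.0
```

Stop felt (about 6 N outward). I go over to side_a.

>>> {"api": "play_rows", "payload": {"motion": [{"translation": [0, -8, 0], "angular": [0, 0, 0], "fingers": 0}, {"translation": [0, -12, 0], "angular": [0, 0, 0], "fingers": 0}, {"translation": [0, 0, -30], "angular": [0, 0, 0], "fingers": 0}, {"translation": [0, 0, -35], "angular": [0, 0, 0], "fingers": 0}, {"translation": [0, 0, -35], "angular": [0, 0, 0], "fingers": 0}, {"translation": [0, 21, -10], "angular": [0, 0, 0], "fingers": 0}, {"translation": [0, 35, 0], "angular": [0, 0, 0], "fingers": 0}, {"translation": [0, 35, 0], "angular": [0, 0, 0], "fingers": 0}, {"translation": [0, 35, 0], "angular": [0, 0, 0], "fingers": 0}, {"translation": [0, 35, 0], "angular": [0, 0, 0], "fingers": 0}]}}

```text
t: 11.72
tool_pos: [0.5659, -0.1848, 0.1596]
orientation: [3.14, 0.0, 0.815]
force: [0.8, 0.3, -0.1]
gripper_width: -0.0001
grip_force: 0.0
```

>>> {"api": "play_rows", "payload": {"motion": [{"translation": [0, 35, 0], "angular": [0, 0, 0], "fingers": 0}, {"translation": [0, 15, 0], "angular": [0, 0, 0], "fingers": 0}, {"translation": [0, 0, 30], "angular": [0, 0, 0], "fingers": 0}, {"translation": [0, 0, 35], "angular": [0, 0, 0], "fingers": 0}, {"translation": [0, 0, 35], "angular": [0, 0, 0], "fingers": 0}, {"translation": [0, 0, 25], "angular": [0, 0, 0], "fingers": 0}, {"translation": [0, 0, 9], "angular": [0, 0, 0], "fingers": 0}, {"translation": [0, 0, 0], "angular": [0, 0, 0], "fingers": 0}, {"translation": [0, 0, 0], "angular": [0, 0, 0], "fingers": 0}]}}

```text
t: 12.47
tool_pos: [0.6018, -0.2182, 0.0256]
orientation: [3.141, -0.0, 0.815]
force: [0.6, -0.9, 0.3]
gripper_width: -0.0002
grip_force: 0.0
```

```bash
python3 - <<'E'
from h import *
ts()
E
```

```text
tote x,y,z 0.13014684366632534 0.00028559774948763716 0.02561660685531689 F 1.071872458762177 -0.24448639640446784 0.32441140961382325 ori [ 3.1409 -0.      0.815 ] w -0.0002052262592229432 t 12.4667
```

>>> {"api": "play_rows", "payload": {"motion": [{"translation": [0, -6, 0], "angular": [0, 0, 0], "fingers": 0}, {"translation": [0, -8, -2], "angular": [0, 0, 0], "fingers": 0}, {"translation": [0, -8, -4], "angular": [0, 0, 0], "fingers": 0}, {"translation": [0, -8, -4], "angular": [0, 0, 0], "fingers": 0}, {"translation": [0, -8, -4], "angular": [0, 0, 0], "fingers": 0}, {"translation": [0, -8, -4], "angular": [0, 0, 0], "fingers": 0}, {"translation": [0, -7, -4], "angular": [0, 0, 0], "fingers": 0}, {"translation": [0, -6, -2], "angular": [0, 0, 0], "fingers": 0}, {"translation": [0, -4, 0], "angular": [0, 0, 0], "fingers": 0}, {"translation": [0, 0, 0], "angular": [0, 0, 0], "fingers": 0}]}}

```text
t: 13.3
tool_pos: [0.5552, -0.1744, 0.0495]
orientation: [3.142, 0.0, 0.815]
force: [1.0, -0.6, 0.5]
gripper_width: -0.0002
grip_force: 0.5
```

>>> {"api": "play_rows", "payload": {"motion": [{"translation": [0, -1.5, 0], "angular": [0, 0, 0], "fingers": 0}, {"translation": [0, -1.5, 0], "angular": [0, 0, 0], "fingers": 0}, {"translation": [0, 0, 0], "angular": [0, 0, 0], "fingers": 0}]}}

```text
t: 13.55
tool_pos: [0.5551, -0.1743, 0.0495]
orientation: [3.137, -0.001, 0.815]
force: [2.5, -4.2, 0.6]
gripper_width: -0.0001
grip_force: 2.4
```

```bash
python3 - <<'E'
from h import *
ts()
E
```

```text
tote x,y,z 0.06608464992416299 0.00016220170472534823 0.04951254843899553 F 4.685223650365755 -1.3463425216394072 0.5935663953202264 ori [ 3.1373 -0.0006  0.8148] w -8.16271500076886e-05 t 13.55
```

Both long walls are at their stops. Before working at end_a I check what stands near it.

```bash
python3 - <<'E'
from h import *
c=calibration("side");s=calibration("scene")
for n,cc,u,v,z in(("cyl1",s,228,206,0),("cyl2",s,243,203,0),("wash",s,203,220,0),("dish",s,262,214,0),("cyl",c,208,220,0),("cyl'",c,193,238,0),("wash",c,210,287,0),("shelffoot",c,222,165,0),("smallbottle",s,328,156,0)):
    p=onz(cc,u,v,z);d=p-C;print(n,p,"tote",d@X,d@Y)
E
```

```text
cyl1 [0.6502 0.241  0.    ] tote -0.15023732202117918 0.3672310337004459
cyl2 [0.6338 0.1937 0.    ] tote -0.12960990085151336 0.3216037676999187
wash [0.6266 0.3499 0.    ] tote -0.24214877721058709 0.43017220564361375
dish [0.5321 0.1986 0.    ] tote -0.20690282941655266 0.25525713990633947
cyl [0.7065 0.0774 0.    ] tote 0.003113231200617239 0.28703255204107986
cyl' [0.7255 0.1663 0.    ] tote -0.04415854889357118 0.36467262868426775
wash [0.6356 0.3583 0.    ] tote -0.24137480616918458 0.44240409237977824
shelffoot [ 0.74   -0.2693  0.    ] tote 0.2656855196859335 0.058136736462294836
smallbottle [ 0.7337 -0.3179  0.    ] tote 0.2944966559658494 0.018510687953812804
```

>>> {"api": "play_rows", "payload": {"motion": [{"translation": [0, 8, 0], "angular": [0, 0, 0], "fingers": 0}, {"translation": [0, 12, 0], "angular": [0, 0, 0], "fingers": 0}, {"translation": [0, 0, -30], "angular": [0, 0, 0], "fingers": 0}, {"translation": [0, 0, -35], "angular": [0, 0, 0], "fingers": 0}, {"translation": [0, 0, -35], "angular": [0, 0, 0], "fingers": 0}, {"translation": [0, 0, -10], "angular": [0, 0, 0], "fingers": 0}, {"translation": [0, 0, 0], "angular": [0, 0, 0], "fingers": 0}]}}

```text
t: 14.13
tool_pos: [0.5693, -0.1871, 0.162]
orientation: [3.138, -0.001, 0.815]
force: [-0.5, -0.2, 0.6]
gripper_width: 0.0002
grip_force: 0.0
```

>>> {"api": "play_rows", "payload": {"motion": [{"translation": [20, -11, 0], "angular": [0, 0, 0], "fingers": 0}, {"translation": [30, -17, 0], "angular": [0, 0, 0], "fingers": 0}, {"translation": [30, -17, 0], "angular": [0, 0, 0], "fingers": 0}, {"translation": [30, -17, 0], "angular": [0, 0, 0], "fingers": 0}, {"translation": [25, -13, 0], "angular": [0, 0, 0], "fingers": 0}, {"translation": [15, -8.5, 0], "angular": [0, 0, 0], "fingers": 0}, {"translation": [0, 0, 0], "angular": [0, 0, 0], "fingers": 0}, {"translation": [0, 0, 0], "angular": [0, 0, 0], "fingers": 0}]}}

```text
t: 14.8
tool_pos: [0.6085, -0.0188, 0.157]
orientation: [-3.137, 0.003, 0.817]
force: [0.3, -0.5, -0.1]
gripper_width: 0.0001
grip_force: 0.0
```

```bash
python3 - <<'E'
from h import *
ts()
im=capture("wrist");cv2.imwrite("pics/w5.png",im[:,:,::-1]);c=calibration("wrist")
b=capture("side");cv2.imwrite("pics/s5.png",b[:,:,::-1])
# anything in the landing area? brightness of the upper part of the wrist picture
g=cv2.cvtColor(im,cv2.COLOR_RGB2GRAY);print(g[0:400:40,160:640:40])
print(proj(c,[C+Y*.15,C+Y*.20,C+Y*.13+X*.06+[0,0,.05]]))
E
```

```text
tote x,y,z -0.001960941879028094 0.14976427117190186 0.15695997843570408 F 0.5542926799676277 -0.17879317739620074 -0.056911964612137864 ori [-3.1371  0.003   0.8172] w 0.00012956441982699872 t 14.8
[[107 137 139 153  92  79 138 152 149 148  72  68]
 [153 154 156  96  79  96 156 140 153 152 153  69]
 [156 157  96 101  96 155 149 155 155 153 153  71]
 [158 160  95  98 128  97  97 159 155 157 155 152]
 [156 158 156 138  98  99  98 161 157 157 157 153]
 [158 158 161 160  99  98 161 160 155 158 154 156]
 [158 159 162  71 143  82 147 159 159 158 158 153]
 [157  96  97  48  61  65 143 159 158 157 143  87]
 [ 96  30  18  28  17  22  29  28 156 155 152  93]
 [ 28  90  23  19  41  26  38  35  30  26 150 150]]
[[318.0551 188.8816]
 [318.3035 134.8125]
 [391.8357 226.6159]]
```

The landing area is bare bench and shadow. I lower and sweep end_a.

>>> {"api": "play_rows", "payload": {"motion": [{"translation": [0, 3, 30], "angular": [0, 0, 0], "fingers": 0}, {"translation": [0, 0, 35], "angular": [0, 0, 0], "fingers": 0}, {"translation": [0, 0, 35], "angular": [0, 0, 0], "fingers": 0}, {"translation": [0, 0, 22], "angular": [0, 0, 0], "fingers": 0}, {"translation": [0, 0, 10], "angular": [0, 0, 0], "fingers": 0}, {"translation": [0, 0, 0], "angular": [0, 0, 0], "fingers": 0}]}}

```text
t: 15.4
tool_pos: [0.61, -0.0232, 0.0244]
orientation: [-3.136, 0.003, 0.813]
force: [-0.2, -1.3, 0.2]
gripper_width: 0.0004
grip_force: 0.0
```

>>> {"api": "play_rows", "payload": {"motion": [{"translation": [-6, 0, 0], "angular": [0, 0, 0], "fingers": 0}, {"translation": [-7, 0, -3], "angular": [0, 0, 0], "fingers": 0}, {"translation": [-7, 0, -4], "angular": [0, 0, 0], "fingers": 0}, {"translation": [-7, 0, -4], "angular": [0, 0, 0], "fingers": 0}, {"translation": [-7, 0, -4], "angular": [0, 0, 0], "fingers": 0}, {"translation": [-7, 0, -4], "angular": [0, 0, 0], "fingers": 0}, {"translation": [-6, 0, -3], "angular": [0, 0, 0], "fingers": 0}, {"translation": [-5, 0, -2], "angular": [0, 0, 0], "fingers": 0}, {"translation": [-3, 0, 0], "angular": [0, 0, 0], "fingers": 0}, {"translation": [0, 0, 0], "angular": [0, 0, 0], "fingers": 0}]}}

```text
t: 16.23
tool_pos: [0.5734, -0.0629, 0.0513]
orientation: [-3.14, 0.001, 0.814]
force: [0.9, -0.2, 0.2]
gripper_width: -0.0003
grip_force: 0.0
```

```bash
python3 - <<'E'
from h import *
ts()
E
```

```text
tote x,y,z 0.002843132997559443 0.09367254020238333 0.05131841803728843 F 0.8244306667249134 0.4438286217800276 0.22586304025876736 ori [-3.1402  0.001   0.8139] w -0.00032918666288847906 t 16.2333
```

>>> {"api": "play_rows", "payload": {"motion": [{"translation": [-2, 0, 0], "angular": [0, 0, 0], "fingers": 0}, {"translation": [-2, 0, 0], "angular": [0, 0, 0], "fingers": 0}, {"translation": [0, 0, 0], "angular": [0, 0, 0], "fingers": 0}]}}

```text
t: 16.48
tool_pos: [0.5712, -0.0652, 0.0508]
orientation: [-3.14, 0.001, 0.815]
force: [0.6, 0.0, 0.2]
gripper_width: -0.0002
grip_force: 0.0
```

>>> {"api": "play_rows", "payload": {"motion": [{"translation": [-1.5, 0, 0], "angular": [0, 0, 0], "fingers": 0}, {"translation": [0, 0, 0], "angular": [0, 0, 0], "fingers": 0}]}}

```text
t: 16.65
tool_pos: [0.5704, -0.0661, 0.0509]
orientation: [-3.141, 0.001, 0.815]
force: [0.6, 1.3, -0.7]
gripper_width: -0.0001
grip_force: 0.0
```

>>> {"api": "play_rows", "payload": {"motion": [{"translation": [-1.5, 0, 0], "angular": [0, 0, 0], "fingers": 0}, {"translation": [0, 0, 0], "angular": [0, 0, 0], "fingers": 0}]}}

```text
t: 16.82
tool_pos: [0.5697, -0.0669, 0.051]
orientation: [-3.141, -0.0, 0.814]
force: [1.4, 2.3, -1.3]
gripper_width: 0.0001
grip_force: 1.1
```

```bash
python3 - <<'E'
from h import *
ts()
E
```

```text
tote x,y,z 0.0029399573340435567 0.08818743112026334 0.05104224703353602 F -0.543062778851142 2.589037893483122 -1.3117461966553865 ori [-3.141  -0.0005  0.8144] w 8.656620889732577e-05 t 16.8167
```

>>> {"api": "play_rows", "payload": {"motion": [{"translation": [-1.5, 0, 0], "angular": [0, 0, 0], "fingers": 0}, {"translation": [0, 0, 0], "angular": [0, 0, 0], "fingers": 0}]}}

```text
t: 16.98
tool_pos: [0.5696, -0.068, 0.0512]
orientation: [3.141, -0.002, 0.814]
force: [3.7, 3.7, -2.3]
gripper_width: -0.0002
grip_force: 2.5
```

>>> {"api": "play_rows", "payload": {"motion": [{"translation": [-1.5, 0, 0], "angular": [0, 0, 0], "fingers": 0}, {"translation": [0, 0, 0], "angular": [0, 0, 0], "fingers": 0}]}}

```text
t: 17.15
tool_pos: [0.5689, -0.0693, 0.0514]
orientation: [3.14, -0.002, 0.814]
force: [3.3, 4.0, -2.4]
gripper_width: -0.0003
grip_force: 2.6
```

```bash
python3 - <<'E'
from h import *
ts()
E
```

```text
tote x,y,z 0.003957613080480531 0.08596893241531275 0.051358174578664414 F -0.39953748777579134 5.192790735930474 -2.4450745282705717 ori [ 3.1399 -0.0019  0.8144] w -0.00025427985912851366 t 17.15
```

>>> {"api": "play_rows", "payload": {"motion": [{"translation": [8, 0, 0], "angular": [0, 0, 0], "fingers": 0}, {"translation": [14, 0, 0], "angular": [0, 0, 0], "fingers": 0}, {"translation": [0, 0, -30], "angular": [0, 0, 0], "fingers": 0}, {"translation": [0, 0, -35], "angular": [0, 0, 0], "fingers": 0}, {"translation": [0, 0, -35], "angular": [0, 0, 0], "fingers": 0}, {"translation": [-5, 0, -10], "angular": [0, 0, 0], "fingers": 0}, {"translation": [-20, 0, 0], "angular": [0, 0, 0], "fingers": 0}, {"translation": [-35, 0, 0], "angular": [0, 0, 0], "fingers": 0}, {"translation": [-35, 0, 0], "angular": [0, 0, 0], "fingers": 0}, {"translation": [-35, 0, 0], "angular": [0, 0, 0], "fingers": 0}]}}

```text
t: 17.98
tool_pos: [0.4928, -0.1483, 0.1613]
orientation: [-3.142, 0.001, 0.817]
force: [0.6, 0.1, 0.2]
gripper_width: -0.0002
grip_force: 0.0
```

>>> {"api": "play_rows", "payload": {"motion": [{"translation": [-35, 0, 0], "angular": [0, 0, 0], "fingers": 0}, {"translation": [-35, 0, 0], "angular": [0, 0, 0], "fingers": 0}, {"translation": [-35, 0, 0], "angular": [0, 0, 0], "fingers": 0}, {"translation": [-20, 0, 0], "angular": [0, 0, 0], "fingers": 0}, {"translation": [0, 0, 0], "angular": [0, 0, 0], "fingers": 0}, {"translation": [0, 0, 0], "angular": [0, 0, 0], "fingers": 0}, {"translation": [0, 0, 0], "angular": [0, 0, 0], "fingers": 0}]}}

```text
t: 18.57
tool_pos: [0.4083, -0.2386, 0.1612]
orientation: [-3.141, -0.0, 0.815]
force: [0.2, -0.5, -0.2]
gripper_width: 0.0001
grip_force: 0.0
```

```bash
python3 - <<'E'
from h import *
ts()
im=capture("wrist");cv2.imwrite("pics/w6.png",im[:,:,::-1]);c=calibration("wrist")
import pickle;pickle.dump(c,open("w6.pkl","wb"))
h=cv2.cvtColor(im,cv2.COLOR_RGB2HSV)
m=cv2.inRange(h,(5,180,150),(18,255,255));n,l,st,ce=cv2.connectedComponentsWithStats(m)
for k in range(1,n):
    if st[k,4]>200:
        p=onz(c,*ce[k],.05)-C;print(st[k],ce[k].round(),"orange tote",p@X,p@Y)
E
```

```text
tote x,y,z 0.003610013854577876 -0.14742654323961507 0.16123075112964022 F 0.4484368092154394 -0.2491970255449686 -0.15686217873231206 ori [-3.1412 -0.0002  0.815 ] w 7.56456097486122e-05 t 18.5667
[ 378  224   55   53 1502] [402. 246.] orange tote 0.0753490629678758 -0.18464692300137409
[ 152  246   65   47 1428] [187. 266.] orange tote -0.10694287174861164 -0.2038317316978405
[252 287  23  14 217] [263. 293.] orange tote -0.04298210768044376 -0.22917101835133552
```

Body and fingers clear the orange bottles as long as the TCP stays at or above about 0.03. I lower and sweep end_b.

>>> {"api": "play_rows", "payload": {"motion": [{"translation": [0, -2, 30], "angular": [0, 0, 0], "fingers": 0}, {"translation": [0, 0, 35], "angular": [0, 0, 0], "fingers": 0}, {"translation": [0, 0, 35], "angular": [0, 0, 0], "fingers": 0}, {"translation": [0, 0, 20], "angular": [0, 0, 0], "fingers": 0}, {"translation": [0, 0, 9], "angular": [0, 0, 0], "fingers": 0}, {"translation": [0, 0, 0], "angular": [0, 0, 0], "fingers": 0}]}}

```text
t: 19.12
tool_pos: [0.4063, -0.2361, 0.0305]
orientation: [-3.137, -0.0, 0.817]
force: [-0.2, -0.6, -0.1]
gripper_width: 0.0001
grip_force: 0.0
```

>>> {"api": "play_rows", "payload": {"motion": [{"translation": [6, 0, 0], "angular": [0, 0, 0], "fingers": 0}, {"translation": [7, 0, -2], "angular": [0, 0, 0], "fingers": 0}, {"translation": [7, 0, -3], "angular": [0, 0, 0], "fingers": 0}, {"translation": [7, 0, -3], "angular": [0, 0, 0], "fingers": 0}, {"translation": [7, 0, -3], "angular": [0, 0, 0], "fingers": 0}, {"translation": [6, 0, -3], "angular": [0, 0, 0], "fingers": 0}, {"translation": [5, 0, -3], "angular": [0, 0, 0], "fingers": 0}, {"translation": [5, 0, -2], "angular": [0, 0, 0], "fingers": 0}, {"translation": [3, 0, 0], "angular": [0, 0, 0], "fingers": 0}, {"translation": [0, 0, 0], "angular": [0, 0, 0], "fingers": 0}]}}

```text
t: 19.95
tool_pos: [0.4433, -0.1986, 0.0514]
orientation: [3.141, -0.0, 0.815]
force: [-0.4, 0.1, -0.6]
gripper_width: 0.0001
grip_force: 0.0
```

>>> {"api": "play_rows", "payload": {"motion": [{"translation": [2, 0, 0], "angular": [0, 0, 0], "fingers": 0}, {"translation": [1.5, 0, 0], "angular": [0, 0, 0], "fingers": 0}, {"translation": [0, 0, 0], "angular": [0, 0, 0], "fingers": 0}]}}

```text
t: 20.2
tool_pos: [0.4446, -0.197, 0.0512]
orientation: [-3.141, 0.001, 0.816]
force: [-2.7, -3.5, 1.6]
gripper_width: -0.0003
grip_force: 2.1
```

```bash
python3 - <<'E'
from h import *
ts()
E
```

```text
tote x,y,z 0.0014042309826133512 -0.09231267806294854 0.051163749003398956 F 0.4729240846490339 -4.409726522504536 1.5615371325877487 ori [-3.1408  0.0013  0.8157] w -0.000286849150578577 t 20.2
```

>>> {"api": "play_rows", "payload": {"motion": [{"translation": [1.5, 0, 0], "angular": [0, 0, 0], "fingers": 0}, {"translation": [0, 0, 0], "angular": [0, 0, 0], "fingers": 0}]}}

```text
t: 20.37
tool_pos: [0.4452, -0.1963, 0.0512]
orientation: [-3.14, 0.002, 0.816]
force: [-3.4, -5.0, 1.8]
gripper_width: -0.0001
grip_force: 3.3
```

>>> {"api": "play_rows", "payload": {"motion": [{"translation": [1.5, 0, 0], "angular": [0, 0, 0], "fingers": 0}, {"translation": [0, 0, 0], "angular": [0, 0, 0], "fingers": 0}]}}

```text
t: 20.53
tool_pos: [0.4461, -0.1953, 0.0512]
orientation: [-3.14, 0.002, 0.816]
force: [-4.5, -5.3, 2.2]
gripper_width: 0.0001
grip_force: 3.7
```

```bash
python3 - <<'E'
from h import *
ts()
E
```

```text
tote x,y,z 0.0013066403800165993 -0.08999083080641782 0.05117678157413463 F 0.3544656951562928 -6.97146736044947 2.1967277617533023 ori [-3.1403  0.002   0.8156] w 0.00013570405761180855 t 20.5333
```

>>> {"api": "play_rows", "payload": {"motion": [{"translation": [-8, 0, 0], "angular": [0, 0, 0], "fingers": 0}, {"translation": [-14, 0, 0], "angular": [0, 0, 0], "fingers": 0}, {"translation": [0, 0, -30], "angular": [0, 0, 0], "fingers": 0}, {"translation": [0, 0, -35], "angular": [0, 0, 0], "fingers": 0}, {"translation": [0, 0, -35], "angular": [0, 0, 0], "fingers": 0}, {"translation": [0, 0, -35], "angular": [0, 0, 0], "fingers": 0}, {"translation": [0, 0, -35], "angular": [0, 0, 0], "fingers": 0}, {"translation": [12, 0, -15], "angular": [0, 0, 0], "fingers": 0}, {"translation": [12, 0, 0], "angular": [0, 0, 0], "fingers": 0}, {"translation": [0, 0, 0], "angular": [0, 0, 0], "fingers": 0}]}}

```text
t: 21.37
tool_pos: [0.4499, -0.1925, 0.2377]
orientation: [3.138, -0.002, 0.816]
force: [0.4, 0.5, -0.1]
gripper_width: 0.0001
grip_force: 0.0
```

```bash
python3 - <<'E'
from h import *
import pickle
ts()
c=calibration("wrist");im=capture("wrist");cv2.imwrite("pics/w7.png",im[:,:,::-1]);pickle.dump(c,open("w7.pkl","wb"))
p=proj(c,[C+X*sx*.05+Y*sy*.077+[0,0,.066] for sx in(-1,1) for sy in(-1,1)]);print(p)
x0,y0=np.maximum(p.min(0).astype(int)-30,0);x1,y1=p.max(0).astype(int)+30
w=cv2.resize(im[y0:y1,x0:x1,::-1],(500,int(500*(y1-y0)/(x1-x0))),interpolation=cv2.INTER_CUBIC);print(x0,y0,x1,y1,w.shape)
s=[cv2.resize(capture(n)[y:y+100,x:x+130,::-1],(300,230),interpolation=cv2.INTER_CUBIC) for n,x,y in(("side",230,110),("scene",285,120))]
H=600;cv=np.zeros((H,800,3),np.uint8);w=w[:H];cv[:w.shape[0],:500]=w;cv[:230,500:]=s[0];cv[230:460,500:]=s[1];cv2.imwrite("pics/final.png",cv)
E
```

```text
tote x,y,z 0.0021243460336193773 -0.08540630291915596 0.23766921712958905 F -0.09983457018797048 0.6336248765006529 -0.09421875466054797 ori [ 3.1382 -0.0017  0.8155] w 0.00010130162621921457 t 21.3667
[[262.6454 178.8535]
 [255.1717   1.0831]
 [364.438  179.0321]
 [372.1226   1.5097]]
225 0 402 209 (590, 500, 3)
```

View pics/final.png

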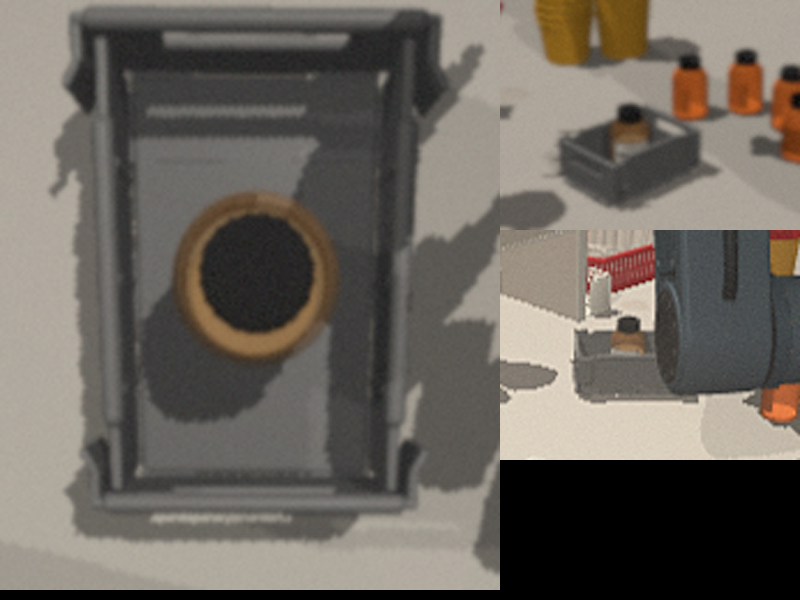

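The last view shows a closed rectangle. The wings are outside the long walls at crop (80,90), (430,90), (100,460) and (410,460), and the bottle stands inside at (257,272). The forces leave up to about 2 mm of doubt on end_a, so I press it once more.

>>> {"api": "play_rows", "payload": {"motion": [{"translation": [25, 0, -5], "angular": [0, 0, 0], "fingers": 0}, {"translation": [35, 0, 0], "angular": [0, 0, 0], "fingers": 0}, {"translation": [35, 0, 0], "angular": [0, 0, 0], "fingers": 0}, {"translation": [35, 0, 0], "angular": [0, 0, 0], "fingers": 0}, {"translation": [35, 0, 0], "angular": [0, 0, 0], "fingers": 0}, {"translation": [30, 0, 0], "angular": [0, 0, 0], "fingers": 0}, {"translation": [0, 0, 35], "angular": [0, 0, 0], "fingers": 0}, {"translation": [0, 0, 35], "angular": [0, 0, 0], "fingers": 0}, {"translation": [0, 0, 35], "angular": [0, 0, 0], "fingers": 0}, {"translation": [0, 0, 35], "angular": [0, 0, 0], "fingers": 0}]}}

```text
t: 22.35
tool_pos: [0.5814, -0.0512, 0.0987]
orientation: [-3.14, 0.001, 0.815]
force: [-0.1, 0.0, 0.1]
gripper_width: 0.0005
grip_force: 0.0
```

>>> {"api": "play_rows", "payload": {"motion": [{"translation": [0, 0, 35], "angular": [0, 0, 0], "fingers": 0}, {"translation": [0, 0, 15], "angular": [0, 0, 0], "fingers": 0}, {"translation": [0, 0, 0], "angular": [0, 0, 0], "fingers": 0}, {"translation": [-8, 0, 0], "angular": [0, 0, 0], "fingers": 0}, {"translation": [-7, 0, 0], "angular": [0, 0, 0], "fingers": 0}, {"translation": [-4, 0, 0], "angular": [0, 0, 0], "fingers": 0}, {"translation": [0, 0, 0], "angular": [0, 0, 0], "fingers": 0}, {"translation": [0, 0, 0], "angular": [0, 0, 0], "fingers": 0}]}}

```text
t: 23.02
tool_pos: [0.5699, -0.0656, 0.0528]
orientation: [3.139, -0.001, 0.814]
force: [0.2, -0.2, -0.5]
gripper_width: 0.0004
grip_force: 0.0
```

```bash
python3 - <<'E'
from h import *
ts()
E
```

```text
tote x,y,z 0.0021786896532211206 0.08925063413323002 0.05275921477861191 F 0.27335761001860204 0.031529946596575445 -0.5368646428261912 ori [ 3.1393 -0.001   0.814 ] w 0.00043069837177468924 t 23.0167
```

>>> {"api": "play_rows", "payload": {"motion": [{"translation": [-2, 0, 0], "angular": [0, 0, 0], "fingers": 0}, {"translation": [0, 0, 0], "angular": [0, 0, 0], "fingers": 0}]}}

```text
t: 23.18
tool_pos: [0.5692, -0.0663, 0.0524]
orientation: [3.139, -0.002, 0.814]
force: [1.7, 2.3, 1.5]
gripper_width: 0.0003
grip_force: 1.3
```

>>> {"api": "play_rows", "payload": {"motion": [{"translation": [-1.5, 0, 0], "angular": [0, 0, 0], "fingers": 0}, {"translation": [0, 0, 0], "angular": [0, 0, 0], "fingers": 0}]}}

```text
t: 23.35
tool_pos: [0.5691, -0.0666, 0.0524]
orientation: [3.138, -0.004, 0.814]
force: [4.5, 5.6, 3.2]
gripper_width: 0.0001
grip_force: 3.3
```

>>> {"api": "play_rows", "payload": {"motion": [{"translation": [-1.5, 0, 0], "angular": [0, 0, 0], "fingers": 0}, {"translation": [0, 0, 0], "angular": [0, 0, 0], "fingers": 0}]}}

```text
t: 23.52
tool_pos: [0.5686, -0.0676, 0.0524]
orientation: [3.138, -0.005, 0.814]
force: [4.5, 6.0, 2.4]
gripper_width: -0.0001
grip_force: 3.9
```

>>> {"api": "play_rows", "payload": {"motion": [{"translation": [-1.5, 0, 0], "angular": [0, 0, 0], "fingers": 0}, {"translation": [0, 0, 0], "angular": [0, 0, 0], "fingers": 0}]}}

```text
t: 23.68
tool_pos: [0.5679, -0.0687, 0.0524]
orientation: [3.137, -0.005, 0.814]
force: [5.4, 6.3, 2.7]
gripper_width: 0.0001
grip_force: 4.0
```

>>> {"api": "play_rows", "payload": {"motion": [{"translation": [-1.5, 0, 0], "angular": [0, 0, 0], "fingers": 0}, {"translation": [0, 0, 0], "angular": [0, 0, 0], "fingers": 0}]}}

```text
t: 23.85
tool_pos: [0.567, -0.0698, 0.0524]
orientation: [3.137, -0.005, 0.814]
force: [5.7, 5.7, 2.3]
gripper_width: -0.0
grip_force: 4.0
```

```bash
python3 - <<'E'
from h import *
ts()
E
```

```text
tote x,y,z 0.0029742619722206154 0.08422735192223221 0.05244939408140453 F 0.21693257350318218 8.013199082942322 2.2685514975149146 ori [ 3.1367 -0.005   0.814 ] w -7.965508344528017e-07 t 23.85
```

End_a is firmly at its stop: contact was sharp, then the tote slid at a steady 8 N. I do the same for end_b.

>>> {"api": "play_rows", "payload": {"motion": [{"translation": [8, 0, 0], "angular": [0, 0, 0], "fingers": 0}, {"translation": [14, 0, 0], "angular": [0, 0, 0], "fingers": 0}, {"translation": [0, 0, -30], "angular": [0, 0, 0], "fingers": 0}, {"translation": [0, 0, -35], "angular": [0, 0, 0], "fingers": 0}, {"translation": [0, 0, -35], "angular": [0, 0, 0], "fingers": 0}, {"translation": [-7, 0, -10], "angular": [0, 0, 0], "fingers": 0}, {"translation": [-30, 0, 0], "angular": [0, 0, 0], "fingers": 0}, {"translation": [-35, 0, 0], "angular": [0, 0, 0], "fingers": 0}, {"translation": [-35, 0, 0], "angular": [0, 0, 0], "fingers": 0}, {"translation": [-35, 0, 0], "angular": [0, 0, 0], "fingers": 0}]}}

```text
t: 24.68
tool_pos: [0.4803, -0.1582, 0.161]
orientation: [-3.141, 0.001, 0.817]
force: [0.4, -1.4, -0.4]
gripper_width: 0.0
grip_force: 0.0
```

>>> {"api": "play_rows", "payload": {"motion": [{"translation": [-35, 0, 0], "angular": [0, 0, 0], "fingers": 0}, {"translation": [-35, 0, 0], "angular": [0, 0, 0], "fingers": 0}, {"translation": [-8, 0, 0], "angular": [0, 0, 0], "fingers": 0}, {"translation": [0, 0, 30], "angular": [0, 0, 0], "fingers": 0}, {"translation": [0, 0, 35], "angular": [0, 0, 0], "fingers": 0}, {"translation": [0, 0, 30], "angular": [0, 0, 0], "fingers": 0}, {"translation": [0, 0, 15], "angular": [0, 0, 0], "fingers": 0}, {"translation": [8, 0, 0], "angular": [0, 0, 0], "fingers": 0}, {"translation": [6, 0, 0], "angular": [0, 0, 0], "fingers": 0}, {"translation": [0, 0, 0], "angular": [0, 0, 0], "fingers": 0}]}}

```text
t: 25.52
tool_pos: [0.4392, -0.2038, 0.0519]
orientation: [3.14, -0.0, 0.817]
force: [0.1, -0.0, -0.0]
gripper_width: 0.0001
grip_force: 0.0
```

```bash
python3 - <<'E'
from h import *
ts()
E
```

```text
tote x,y,z 0.002094647008852625 -0.10094153073513926 0.05186330854652377 F 0.07086248400267478 0.02543196181680349 -0.02222730247903018 ori [ 3.1403 -0.0003  0.8167] w 6.763395631442897e-05 t 25.5167
```

>>> {"api": "play_rows", "payload": {"motion": [{"translation": [3, 0, 0], "angular": [0, 0, 0], "fingers": 0}, {"translation": [3, 0, 0], "angular": [0, 0, 0], "fingers": 0}, {"translation": [0, 0, 0], "angular": [0, 0, 0], "fingers": 0}]}}

```text
t: 25.77
tool_pos: [0.4428, -0.2001, 0.0524]
orientation: [3.139, -0.0, 0.816]
force: [-0.5, -0.2, 0.3]
gripper_width: -0.0
grip_force: 0.0
```

>>> {"api": "play_rows", "payload": {"motion": [{"translation": [1.5, 0, 0], "angular": [0, 0, 0], "fingers": 0}, {"translation": [0, 0, 0], "angular": [0, 0, 0], "fingers": 0}]}}

```text
t: 25.93
tool_pos: [0.4432, -0.1992, 0.0519]
orientation: [3.14, -0.0, 0.815]
force: [-0.5, 0.3, -0.8]
gripper_width: -0.0
grip_force: 0.0
```

>>> {"api": "play_rows", "payload": {"motion": [{"translation": [1.5, 0, 0], "angular": [0, 0, 0], "fingers": 0}, {"translation": [0, 0, 0], "angular": [0, 0, 0], "fingers": 0}]}}

```text
t: 26.1
tool_pos: [0.4436, -0.1986, 0.0516]
orientation: [3.141, 0.001, 0.816]
force: [-2.6, -3.4, 2.0]
gripper_width: 0.0
grip_force: 1.9
```

>>> {"api": "play_rows", "payload": {"motion": [{"translation": [1.5, 0, 0], "angular": [0, 0, 0], "fingers": 0}, {"translation": [0, 0, 0], "angular": [0, 0, 0], "fingers": 0}]}}

```text
t: 26.27
tool_pos: [0.4441, -0.198, 0.0516]
orientation: [-3.142, 0.002, 0.816]
force: [-5.0, -5.0, 3.4]
gripper_width: 0.0003
grip_force: 3.8
```

>>> {"api": "play_rows", "payload": {"motion": [{"translation": [1.5, 0, 0], "angular": [0, 0, 0], "fingers": 0}, {"translation": [0, 0, 0], "angular": [0, 0, 0], "fingers": 0}]}}

```text
t: 26.43
tool_pos: [0.445, -0.197, 0.0516]
orientation: [-3.141, 0.002, 0.816]
force: [-5.7, -5.9, 3.0]
gripper_width: 0.0001
grip_force: 4.2
```

Both ends are at their stops. I retreat, make a numeric check against the earlier pictures, and hand in.

>>> {"api": "play_rows", "payload": {"motion": [{"translation": [-8, 0, 0], "angular": [0, 0, 0], "fingers": 0}, {"translation": [-14, 0, 0], "angular": [0, 0, 0], "fingers": 0}, {"translation": [0, 0, -30], "angular": [0, 0, 0], "fingers": 0}, {"translation": [0, 0, -35], "angular": [0, 0, 0], "fingers": 0}, {"translation": [0, 0, -35], "angular": [0, 0, 0], "fingers": 0}, {"translation": [0, 0, -35], "angular": [0, 0, 0], "fingers": 0}, {"translation": [0, 0, -35], "angular": [0, 0, 0], "fingers": 0}, {"translation": [12, 0, -15], "angular": [0, 0, 0], "fingers": 0}, {"translation": [12, 0, 0], "angular": [0, 0, 0], "fingers": 0}, {"translation": [0, 0, 0], "angular": [0, 0, 0], "fingers": 0}]}}

```text
t: 27.27
tool_pos: [0.4486, -0.1939, 0.2378]
orientation: [3.138, -0.002, 0.816]
force: [-1.0, -0.1, -0.3]
gripper_width: 0.0005
grip_force: 0.0
```

```bash
python3 - <<'E'
from h import *
import pickle
ts()
c=calibration("wrist");im=capture("wrist");g=cv2.cvtColor(im,cv2.COLOR_RGB2GRAY);o=cv2.imread("pics/w7.png",0)
print("wrist change share in tote",(cv2.absdiff(g,o)[0:200,225:402]>40).mean())
m=(g[60:140,270:370]<45).astype(np.uint8);n,l,s,ce=cv2.connectedComponentsWithStats(m)
k=1+np.argmax(s[1:,4]);p=onz(c,*(ce[k]+[270,60]),.103)-C;print("cap",s[k],"tote",p@X,p@Y)
def orange(a):
    m=cv2.inRange(cv2.cvtColor(a,cv2.COLOR_BGR2HSV),(4,190,120),(14,255,255));n,l,s,ce=cv2.connectedComponentsWithStats(m)
    return [tuple(ce[i].round(1)) for i in range(1,n) if s[i,4]>60 and ce[i][1]>120]
b=capture("side")[:,:,::-1].copy();a=cv2.imread("pics/side0.png");print(orange(a),orange(b))
d=(cv2.absdiff(a,b).max(2)>60).astype(np.uint8);n,l,s,ce=cv2.connectedComponentsWithStats(d);print([s[i].tolist() for i in range(1,n) if s[i,4]>40])
print(job_done())
E
```

```text
tote x,y,z 0.0021348000061901795 -0.0872815333625402 0.23775527214233438 F -0.6737270700092204 -0.7088481051876667 -0.3008332889309665 ori [ 3.138  -0.0019  0.8156] w 0.0005405513992248833 t 27.2667
wrist change share in tote 0.0017796610169491525
cap [  27   17   39   41 1221] tote 0.001953832016158466 -0.004141165165359368
[(np.float64(337.1), np.float64(147.8)), (np.float64(312.1), np.float64(149.5)), (np.float64(357.6), np.float64(163.8))] [(np.float64(335.9), np.float64(148.6)), (np.float64(311.8), np.float64(150.5)), (np.float64(358.0), np.float64(162.4))]
[[284, 0, 54, 42, 865], [416, 0, 10, 9, 44], [432, 0, 13, 10, 91], [371, 11, 9, 68, 217], [412, 11, 40, 48, 946], [291, 49, 32, 59, 1100], [446, 65, 12, 33, 224], [370, 86, 31, 59, 645], [498, 123, 27, 20, 274], [417, 143, 25, 3, 60], [324, 146, 10, 10, 79], [281, 155, 14, 10, 89], [261, 160, 19, 8, 43], [318, 162, 21, 20, 168], [370, 166, 20, 18, 211], [243, 178, 39, 29, 240], [402, 185, 19, 6, 65], [289, 188, 38, 16, 215], [492, 189, 10, 10, 54], [405, 193, 27, 28, 454], [443, 221, 77, 24, 1062]]
the job is handed in; nothing more can be done
None
```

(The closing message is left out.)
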